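# Lay the standing drill cores in the sloping core rack

## Task

Complete the row in the sloping core rack: take the two drill cores that stand upright on the worktop and lay one in each of the rack's two empty places, flat on the two rods and with the lower end against the stop at the front, so that all four cores lie side by side. Set them down gently, let go, and leave the cores already in the rack and the other things on the worktop where they are.

Things in the scene. Friction and masses are not known exactly. Their poses are not given: they have to be found in the camera images.
- core_a_center (a point): One of the two cores to move: plain banded grey-beige stone drill core, a smooth cylinder 46 mm in diameter and 110 mm long, about 0.4 kg (0.3 to 0.5). This point is its centre, half-way along its axis (55 mm from either end); z runs along its axis. It stands upright on the worktop. Either of the two may go in either empty place, either end first.
- core_b_center (a point): The other core to move, of the same size and kind: a plain banded grey-beige stone cylinder 46 mm in diameter and 110 mm long, standing upright. This point is its centre; z along its axis.
- core_c_center (a point): A core of the same size already lying in the rack; not to be shifted. This point is its centre; z runs along its axis, up the slope.
- core_d_center (a point): The second core already lying in the rack, like core_c.
- rack_bed: The sloping board of the fixed wooden rack, 356 mm wide, 143 mm up the slope, rising away from the robot at 35 degrees to the horizontal. Origin: on the board's upper face, at the middle of the foot of the front stop. x points up the slope, y along the row (left), z square out of the board. The stop is a batten from x = -16 mm to 0, 30 mm high in z.
- rack: The rack as a whole (fixed); origin at table level under its middle. Four places, 86 mm apart along the row (bed y = -129, -43, 43, 129 mm): each is a pair of 10 mm steel rods lying on the board up the slope, 16 mm either side of the place's middle. A core on its rods has its axis along the slope, 28 mm above the board, and its centre 55 mm from the stop when its end touches it.
- free_0_center (a point): The middle of one of the two empty places: where the centre of a core is when it lies on the two rods with its lower end against the front stop. z runs along the core's axis, up the slope.
- free_1_center (a point): The same for the other empty place.
- horn_coral: Bystander, not to be disturbed: pale pointed horn-coral fossil standing on the surface, 42 mm across, 66 mm high; origin at the centre of its underside.
- hematite_lump: Bystander, not to be disturbed: dark red-brown lump of rock, 59 x 75 x 48 mm; origin at the centre of its underside.
- calcite_cobble: Bystander, not to be disturbed: smooth white cobble, 69 x 105 x 68 mm; origin at the centre of its underside.
- lens: Bystander, not to be disturbed: small brass-coloured folding hand lens lying flat, 27 x 70 x 10 mm; origin at the centre of its underside.
- dust_brush: Bystander, not to be disturbed: flat dust brush lying flat, 36 x 175 x 11 mm (long in its own y); origin at the centre of its underside.
Not all that is in view belongs to the job. Leave any turquoise or yellow look-alike of the part that bears core_b_center alone.

How it is judged:
By the outcome, as a careful person would: the job done as asked, in the order asked, and still so for the second after the job is handed in, with the robot touching nothing.
It also fails if it takes over 61 s, if anything falls off the work surface, if the arm or the gripper's body presses on something with over 40 N, if the wrist force passes 120 N, or if a joint passes its speed limit or range.

## Robot

A 6-joint arm with a two-finger parallel gripper is mounted at the origin on a cart in front of the work surface, level with it; the furniture and walls round the work are solid. World frame = base frame: x ahead of the robot, y to its left, z up, the work surface at z = 0. Lengths are in mm, angles in rad, forces in N, time in s.
With the tool pointing down it reaches from about 400 to 925 mm from the base axis. Payload 12.5 kg.
Tool frame: the origin (TCP) lies at the centre of the arm's flange, where the gripper is bolted on; the fingertips stand 190 mm ahead of it and the grasp point (between the pads) lies env.grip_point_offset ahead of it (env.grip_point_offset is the distance from the TCP to the grasp point, in mm); z points along the fingers, x is the direction in which the jaws open and shut, and the axes are right-handed (so a half turn about z gives the same grasp; the last joint's range is limited). The gripper opens to 95 mm and grips with 3 to 60 N. Pads are 20 mm wide; open, the fingers measure 119 mm over their backs; the gripper's body (75 mm by 180 mm) begins 59 mm behind the grasp point.
Start: joints at [-1.36, 0.491, 1.559, -0, 1.092, -0.106], TCP at [194.724, -593.892, 404.761] pointing down, gripper open.
Joint ranges: [-3.1, 3.1], [-0.84, 2.19], [0.05, 2.79], [-1.13, 4.28], [0.06, 2.93], [-2.69, 2.69]. Speed limits (rad/s): [2.22, 2.22, 2.79, 3.14, 3.14, 3.14].

## Interface

Orientations are given as [roll, pitch, yaw] about the fixed x, y, z axes, in that order (R = Rz(yaw) Ry(pitch) Rx(roll)).
In Python, from cell import state, read_camera, camera_model, job_done, env gives the robot as it stands.
- The arm moves only by the tool arm_command, never from a script. Its argument "steps" is a list of rows, each a list of 6 numbers: the shift along the tool's x, y, z in cm, then the turn, a rotation vector about the tool's x, y, z in degrees. In form: [[dx, dy, dz, rx, ry, rz], ...]. A call has 1 to 12 rows; each row is the pose to reach, as a shift and turn from the pose commanded when the call began, along the tool's axes at that moment; what a row does not reach only later rows make up. A row lasts 1/12 s, in which the tool goes at most 41.7 mm and 7.16 degrees, less where a joint would pass 70% of its speed; a pose out of reach is approached as far as the arm can. A call with a gripper value outside its range is refused whole. "jaw" is the finger opening in cm, from 0 to 9.51, set as the call begins (left out, the last holds). The fingers move at their own pace and stop on an object; the grip force is fixed at half the most. Time passes only in rows, so rows that repeat a pose let the fingers close. It gives the time, the measured TCP pose, the force and the opening at its end, in the units of the state.
- state(): the state, without advancing time (a new reading comes with each control period).
- read_camera(name): name is "scene" or "top" or "wrist"; returns the picture (384x512x3 uint8, red, green, blue); there is no depth.
- camera_model(name): a dict with "K" (3x3 intrinsics, pixels), "xyz" and "rotation" of the camera in the world. Camera axes: x right, y up, looking along -z (the intrinsics and any distortion apply to the point x, -y, -z); pixel columns grow to the right and rows downward; lengths in mm; the calibration is good to about 2 mm. A picture is of the moment at which its call begins: read the wrist's pose just before it. camera_model takes no time and is no camera call; for the wrist camera it gives the pose at the moment of the call.
- job_done(): hands the job in, once; it reports no verdict.
The state is a dict: "t": time; "joints": joint angles; "qvel": joint speeds; "tau": joint torques, N m; "eef_pos": TCP position; "tcp_rot": TCP orientation; "ft_force": force on the tool from outside, world axes, zero at the start; "moment": the same for the moment, N m; "opening": opening from 0.0 (shut) to 1.0 (fully open).
Only numpy, scipy, OpenCV 4.12 (cv2) and the standard library are available. Lean on these libraries where they do the work, as an engineer would, in place of code of your own. Each camera call takes 0.05 s, during which the arm holds its last target. There are 200 camera calls.

## Working session

There is one attempt and no reset: what is moved stays moved. The work goes in short steps, Python scripts to look and compute and a tool call to move; the robot and the scene stay as the last step left them, time stands still between calls to the robot, and variables do not carry over. Pictures are saved under pics/ and viewed, about 8 in all and at most 12, crops included, and the job is handed in when it is done.

Besides the shell and the picture viewer there is one more tool, called after "Emit:" in YAML: its name, and indented under it one key for each argument. arm_command: Moves the arm, as the interface text tells. Its arguments: {"type":"object","properties":{"steps":{"type":"array"},"jaw":{"type":"number"}},"required":["steps"]}

```bash
mkdir -p pics; ls; python3 - <<'E'
from cell import *
import cv2,numpy as np
print(env.grip_point_offset, state())
for n in ("scene","top"):
    im=read_camera(n); cv2.imwrite(f"pics/{n}0.png",im[:,:,::-1]); m=camera_model(n)
    print(n,{k:np.round(v,4).tolist() if not isinstance(v,str) else v for k,v in m.items()})
a=[cv2.imread(f"pics/{n}0.png") for n in ("scene","top")]
E
```

```text
pics
171.3 {'t': 0.0, 'joints': array([-1.35960695e+00,  4.91560426e-01,  1.55947940e+00, -3.88670030e-06,
        1.09171414e+00, -1.05590465e-01]), 'qvel': array([-4.08267139e-05,  1.71222405e-03,  1.74941462e-03,  8.34008559e-04,
       -8.63353874e-04,  7.83469950e-04]), 'tau': array([ 2.31216982e-03, -6.12636566e+01, -2.58172721e+01,  6.91905781e-02,
        4.83246823e-02, -1.43244242e-04]), 'eef_pos': array([ 194.71052554, -593.85079512,  404.15077683]), 'tcp_rot': array([-3.14147369e+00,  1.15520985e-03, -1.25401462e+00]), 'ft_force': array([-0.08270722,  0.28042152,  0.46290984]), 'moment': array([ 0.00545034, -0.00701219,  0.02846579]), 'opening': 0.9988678269927256}
scene {'K': [[354.0954, 0.0, 250.3538], [0.0, 354.0954, 191.3848], [0.0, 0.0, 1.0]], 'xyz': [119.3307, 855.4383, 513.4067], 'rotation': [1.1491, 0.007, -2.6683]}
top {'K': [[379.4437, 0.0, 254.5238], [0.0, 379.4437, 196.0955], [0.0, 0.0, 1.0]], 'xyz': [458.11, 19.3642, 1241.8427], 'rotation': [0.0781, -0.0058, -1.5558]}
```

View pics/scene0.png

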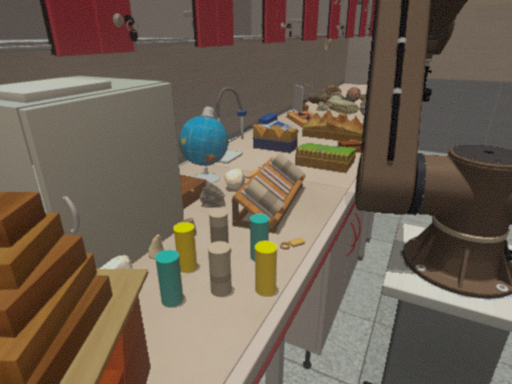

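View pics/top0.png

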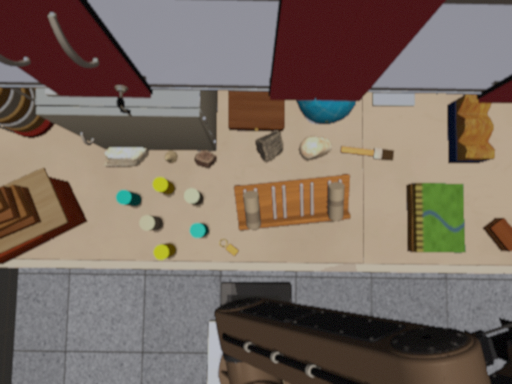

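Candidates in the top view are the grey-beige cores at (192,196) and (149,222). The look-alikes are turquoise at (127,197) and (199,230), and yellow at (162,185) and (163,251). The rack cores are at (251,209) and (335,200), with the free places between them. By the description I choose the two grey-beige ones, and I'll check that in a close crop.

```bash
python3 - <<'E'
import cv2,numpy as np
s=cv2.imread("pics/scene0.png");t=cv2.imread("pics/top0.png")
def crop(im,x0,y0,w,h,k):
    c=cv2.resize(im[y0:y0+h,x0:x0+w],None,fx=k,fy=k,interpolation=cv2.INTER_CUBIC)
    for x in range((x0//10+1)*10,x0+w,10): cv2.putText(c,str(x),((x-x0)*k,8),0,.3,(0,0,255));c[::4,(x-x0)*k]=(0,0,255)
    for y in range((y0//10+1)*10,y0+h,10): cv2.putText(c,str(y),(0,(y-y0)*k),0,.3,(0,0,255));c[(y-y0)*k,::8]=(0,0,255)
    return c
a=crop(t,226,170,130,64,6);cv2.imwrite("pics/c1.png",a)
b=crop(s,228,150,80,80,6); d=crop(s,145,205,50*3//2*2-0,100,4)
o=np.zeros((600,800,3),np.uint8);o[:480,:480]=b
e=crop(s,200,205,40,95,6)
o[:570,485:725]=e
cv2.imwrite("pics/c2.png",o)
E
```

```text
(no output)
```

View pics/c1.png

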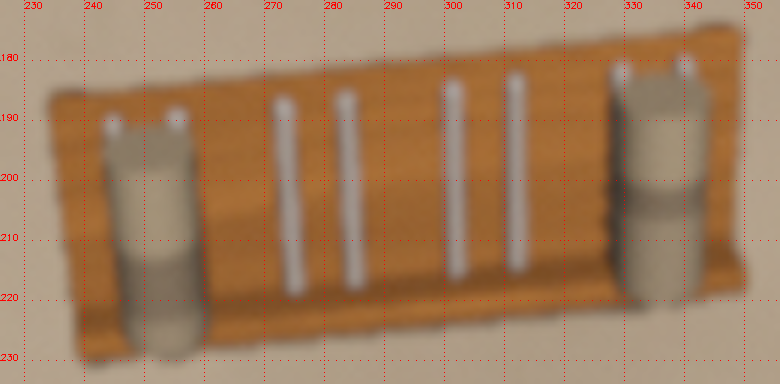

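View pics/c2.png

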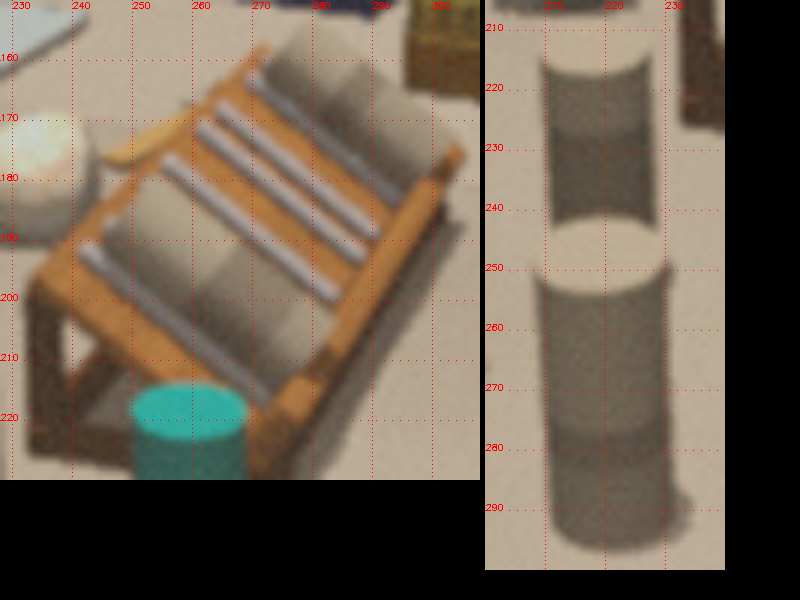

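The crops confirm both targets are plain banded grey-beige. In the scene view the disc centres are at about (219,247) for the near core and (218,213) for the far one. In the top view the free rods' lower ends are at (275,219), (285,218), (302,216) and (312,215), and their upper ends at (273,186) through (312,182). Next I triangulate.

```bash
cat > h.py <<'E'
import numpy as np,cv2
from scipy.spatial.transform import Rotation as R
from scipy.optimize import least_squares
from cell import state,read_camera,camera_model,env
def rot(e): return R.from_euler('xyz',e).as_matrix()
def ray(m,p):
    d=np.linalg.inv(m["K"])@[p[0],p[1],1]; v=rot(m["rotation"])@[d[0],-d[1],-d[2]]
    return np.array(m["xyz"]),v/np.linalg.norm(v)
def plane(m,p,z): o,v=ray(m,p); return o+v*(z-o[2])/v[2]
def tri(*mp):
    A=0;b=0;rs=[ray(*q) for q in mp]
    for o,v in rs: P=np.eye(3)-np.outer(v,v);A=A+P;b=b+P@o
    X=np.linalg.solve(A,b); return X,max(np.linalg.norm((np.eye(3)-np.outer(v,v))@(X-o)) for o,v in rs)
def proj(m,X):
    c=rot(m["rotation"]).T@(np.array(X)-m["xyz"]); c=c*[1,-1,-1]; q=m["K"]@c; return q[:2]/q[2]
E
python3 - <<'E'
from h import *
np.set_printoptions(precision=1,suppress=True)
T=camera_model("top");S=camera_model("scene")
print(T.keys())
t=cv2.imread("pics/top0.png").astype(int);s=cv2.imread("pics/scene0.png").astype(int)
# bright disc tops vs table
for n,im,c in(("top",t,(192,196)),("top",t,(149,222)),("scn",s,(219,247)),("scn",s,(218,212)),("tbl",t,(180,210)),("tbls",s,(240,260))): print(n,im[c[1],c[0]])
for nm,a,b in(("A",(192,196),(218.3,213)),("B",(149,222),(219.2,247.5)),("boardUL",(234.7,185.3),(233.8,195)),("boardUR",(348.8,174.3),(272,158)),("stopR",(350.2,218),(304.7,175))):
    print(nm,*tri((T,a),(S,b)))
for p in ((192,196),(149,222),(127,197),(199,230),(162,185),(163,251)): print(p,plane(T,p,110))
lo=[(275,219.2),(285.2,218.3),(302.2,216.2),(312.2,215)];up=[(273.2,186.2),(283.7,185.3),(301.5,183.3),(311.8,182.2)]
# rods scene candidates
for p in lo: print("lo",plane(T,p,45))
for p in up: print("up",plane(T,p,120))
E
```

```text
dict_keys(['K', 'xyz', 'rotation'])
top [160 186 183]
top [156 182 184]
scn [147 172 188]
scn [147 172 189]
tbl [138 160 177]
tbls [152 173 187]
A [545.2 201.9 107.3] 0.9011283554996795
B [465.1 328.3 104.1] 0.4470215513010751
boardUL [577.8  73.6  96.9] 2.1715143355487316
boardUR [ 616.  -274.    94.3] 3.447203948321053
stopR [ 488.2 -288.8   44.3] 1.0083102894480334
(192, 196) [544.2 201.  110. ]
(149, 222) [464.7 326.4 110. ]
(127, 197) [538.2 394.7 110. ]
(199, 230) [443.3 177.4 110. ]
(162, 185) [575.8 291.6 110. ]
(163, 251) [379.9 282.  110. ]
lo [479.9 -51.8  45. ]
lo [483.2 -83.9  45. ]
lo [ 490.6 -137.5   45. ]
lo [ 494.9 -169.    45. ]
up [576.3 -40.9 120. ]
up [579.5 -72.1 120. ]
up [ 586.3 -125.1  120. ]
up [ 590.1 -155.7  120. ]
```

```bash
python3 - <<'E'
from h import *
np.set_printoptions(precision=1,suppress=True)
T=camera_model("top");S=camera_model("scene")
a=np.radians(35)
def bed(p,q):
    X,Y,z0,w=p; Rb=R.from_euler('z',w).as_matrix()@R.from_euler('y',-a).as_matrix(); return np.array([X,Y,z0])+Rb@np.array(q,float)
obs=[(T,(127,178,0),(234.7,185.3)),(T,(127,-178,0),(348.8,174.3)),(T,(-16,178,30),(239.7,230.3)),(T,(-16,-178,30),(350.2,218)),
(S,(127,178,0),(233.8,195)),(S,(127,-178,0),(272,158)),(S,(-16,-178,30),(304.7,175))]
yy=[59,27,-27,-59]
for y,p in zip(yy,[(275,219.2),(285.2,218.3),(302.2,216.2),(312.2,215)]): obs.append((T,(2,y,8),p))
f=lambda p:np.concatenate([proj(m,bed(p,q))-o for m,q,o in obs])
r=least_squares(f,[480,-110,22,.11],loss='soft_l1');p=r.x
print(p[:3],np.degrees(p[3]));print(f(p).reshape(-1,2))
for y in (145,113,59,27,-27,-59,-113): print(y,"scene up",proj(S,bed(p,(112,y,8))),"lo",proj(S,bed(p,(2,y,8))),"top up",proj(T,bed(p,(112,y,8))))
for y in(43,-43): print("free centre",bed(p,(55,y,28)))
np.save("rack.npy",p)
E
```

```text
[ 492.8 -111.9   24.7] 7.0377187831056585
[[-1.   1.8]
 [ 1.3  0.3]
 [-0.7  0.8]
 [ 0.6  0.9]
 [-0.4  0.5]
 [-1.2 -1.1]
 [ 1.5  0.9]
 [ 0.4 -0.8]
 [ 0.1 -1. ]
 [-0.  -0.7]
 [-0.1 -0.6]]
145 scene up [243.3 192.4] lo [273.1 216.7] top up [245.1 191.5]
113 scene up [247.2 188.1] lo [276.2 211.9] top up [255.6 190.4]
59 scene up [253.4 181.5] lo [281.1 204.2] top up [273.3 188.5]
27 scene up [256.8 177.8] lo [283.9 199.9] top up [283.8 187.3]
-27 scene up [262.2 172. ] lo [288.2 193.2] top up [301.4 185.4]
-59 scene up [265.2 168.7] lo [290.6 189.5] top up [311.9 184.3]
-113 scene up [270.  163.6] lo [294.4 183.6] top up [329.5 182.4]
free centre [516.3 -65.6  79.2]
free centre [ 526.8 -151.    79.2]
```

```bash
cat >> h.py <<'E'
G=env.grip_point_offset
def pose(psi,th):
    p,t=np.radians([psi,th]); z=np.array([np.sin(t)*np.cos(p),np.sin(t)*np.sin(p),-np.cos(t)]); x=np.array([np.sin(p),-np.cos(p),0]); return np.c_[x,np.cross(z,x),z]
def step(Rc,tcp,P,psi,th,note=""):
    """command row from (Rc,tcp) to grasp point P"""
    Rt=pose(psi,th); t=np.array(P)-G*Rt[:,2]
    d=Rc.T@(t-tcp)/10; w=R.from_matrix(Rc.T@Rt).as_rotvec(degrees=True)
    print(note,"row",np.round(d,2).tolist(),np.round(w,2).tolist(),"tcp",np.round(t,1)); return Rt,t
def cur(): s=state(); return rot(s["tcp_rot"]),s["eef_pos"]
E
python3 - <<'E'
from h import *
step(*cur(),[520,-110,280],7,0,"over rack")
E
```

```text
over rack row [-35.85, -45.98, -4.67] [-0.0, 0.06, 11.15] tcp [ 520.  -110.   451.3]
```

Emit:
arm_command:
  steps:
    - [-10, -28, -3, 0, 0, 0]
    - [-10, -28, -3, 0, 0, 0]
    - [-10, -28, -3, 0, 0, 0]
    - [-10, -28, -3, 0, 0, 0]
    - [-10, -28, -3, 0, 0, 0]
    - [-10, -28, -3, 0, 0, 0]
    - [-10, -28, -3, 0, 0, 0]
    - [-10, -28, -3, 0, 0, 0]
    - [-20, -38, -4.7, 0, 0, 5]
    - [-20, -38, -4.7, 0, 0, 5]
    - [-28, -42, -4.7, 0, 0, 8]
    - [-28, -42, -4.7, 0, 0, 8]

```text
t: 1.1
eef_pos: [489.8, -256.2, 448.5]
tcp_rot: [3.141, 0.0, -1.397]
ft_force: [1.3, -0.1, 0.5]
opening: 1.002
```

```bash
python3 - <<'E'
from h import *
print(state()['t'])
step(*cur(),[520,-110,280],7,0,"over rack")
E
```

```text
1.1
over rack row [-13.88, -5.5, -0.28] [0.02, 0.01, 2.95] tcp [ 520.  -110.   451.3]
```

Emit:
arm_command:
  steps:
    - [-13, -5, 0, 0, 0, 3]
    - [-13, -5, 0, 0, 0, 3]
    - [-13, -5, 0, 0, 0, 3]
    - [-13, -5, 0, 0, 0, 3]
    - [-13, -5, 0, 0, 0, 3]
    - [-13, -5, 0, 0, 0, 3]
    - [-13, -5, 0, 0, 0, 3]

```text
t: 1.68
eef_pos: [515.8, -121.8, 448.5]
tcp_rot: [3.141, -0.0, -1.446]
ft_force: [-0.3, 0.3, -1.3]
opening: 1.001
```

```bash
python3 - <<'E'
from h import *
np.set_printoptions(precision=2,suppress=True)
print(cur()); m=camera_model("wrist"); print(m)
im=read_camera("wrist"); cv2.imwrite("pics/w1.png",im[:,:,::-1])
import pickle; pickle.dump(m,open("w1.pkl","wb"))
E
```

```text
(array([[ 0.12, -0.99, -0.  ],
       [-0.99, -0.12, -0.  ],
       [ 0.  ,  0.  , -1.  ]]), array([ 515.75, -121.82,  448.49]))
{'K': array([[271.88,   0.  , 256.67],
       [  0.  , 271.88, 192.37],
       [  0.  ,   0.  ,   1.  ]]), 'xyz': array([ 582.98, -114.35,  429.09]), 'rotation': array([-0.24,  0.  , -1.45])}
```

View pics/w1.png

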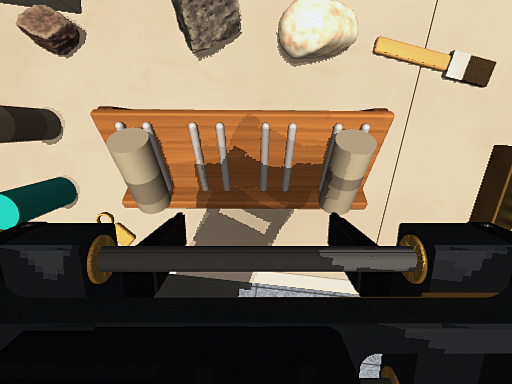

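The wrist view shows the two free rod pairs: upper ends near (194,125), (221,126), (265,126) and (291,126), lower ends near row 189. The board's upper corners are at (92,110) and (394,111). I'll extract the rods by colour mask and combine this with the top view.

```bash
python3 - <<'E'
from h import *
import pickle
np.set_printoptions(precision=1,suppress=True)
T=camera_model("top");S=camera_model("scene");W=pickle.load(open("w1.pkl","rb"))
im=cv2.imread("pics/w1.png");hsv=cv2.cvtColor(im,cv2.COLOR_BGR2HSV)
mk=((hsv[...,1]<60)&(hsv[...,2]>70)).astype(np.uint8);mk[:115]=0;mk[196:]=0;mk[:,:180]=0;mk[:,305:]=0
n,l,st,ce=cv2.connectedComponentsWithStats(mk);rods=[]
for i in range(1,n):
    if st[i,4]>80:
        pts=np.argwhere(l==i)[:,::-1].astype(float)
        y0,y1=pts[:,1].min(),pts[:,1].max();c=np.polyfit(pts[:,1],pts[:,0],1)
        rods.append(((np.polyval(c,y0),y0),(np.polyval(c,y1),y1)));print(st[i],rods[-1])
rods.sort()
# height: triangulate rod ends wrist/top
lo=[(275,219.2),(285.2,218.3),(302.2,216.2),(312.2,215)];up=[(273.2,186.2),(283.7,185.3),(301.5,183.3),(311.8,182.2)]
for r,a,b in zip(rods,up,lo): print("up",*tri((W,r[0]),(T,a)),"lo",*tri((W,r[1]),(T,b)))
a=np.radians(35)
def bed(p,q):
    X,Y,z0,w=p[:4]; Rb=R.from_euler('z',w).as_matrix()@R.from_euler('y',-a).as_matrix(); return np.array([X,Y,z0])+Rb@np.array(q,float)
p0=np.load("rack.npy")
def f(p):
    e=[]
    for (u,d),y in zip(rods,[59,27,-27,-59]):
        e+=list(proj(W,bed(p,(p[4],y,9)))-u)+list(proj(W,bed(p,(p[5],y,9)))-d)
    for y,o in((178,(92,110)),(-178,(394,111))): e+=list((proj(W,bed(p,(127,y,0)))-o))
    return np.array(e)
r=least_squares(f,[*p0,115,2],loss='soft_l1');p=r.x;print("wrist only",p[:3],np.degrees(p[3]),p[4:]);print(f(p).reshape(-1,2))
for y in(43,-43): print("free",bed(p,(55,y,28)))
for q,m,o in(((-16,178,30),T,(239.7,230.3)),((-16,-178,30),T,(350.2,218)),((-16,178,30),W,(123,207)),((-16,-178,30),W,(367,208))): print(proj(m,bed(p,q)),o)
np.save("rack2.npy",p)
E
```

```text
[189 122  19  69 481] ((np.float64(191.4499641086494), np.float64(122.0)), (np.float64(204.9076823655294), np.float64(190.0)))
[216 122  14  69 478] ((np.float64(218.8209862697999), np.float64(122.0)), (np.float64(226.5527016137605), np.float64(190.0)))
[260 123  10  68 474] ((np.float64(265.04870488206933), np.float64(123.0)), (np.float64(262.9111465229853), np.float64(190.0)))
[282 123  15  68 467] ((np.float64(292.5400099672206), np.float64(123.0)), (np.float64(284.5575394905459), np.float64(190.0)))
up [576.9 -41.3 114.5] 0.05303329640911421 lo [480.6 -51.2  41.3] 1.1069465457035665
up [580.3 -72.2 116.6] 0.43330977510401386 lo [484.1 -83.   40. ] 1.5608336945143437
up [ 585.4 -123.2  131.4] 0.5761687367259299 lo [ 491.2 -136.4   40.6] 1.7138007365500327
up [ 589.1 -152.8  131.4] 1.1644076622075465 lo [ 495.2 -168.2   39.3] 1.7053681948061972
wrist only [ 493.4 -107.6   23.8] 6.8635017214817715 [117.   -2.9]
[[ 0.6  0.2]
 [ 1.1 -0.3]
 [ 0.4  0.3]
 [ 0.6 -0.2]
 [-0.  -0.4]
 [-0.   0. ]
 [-0.4 -0.3]
 [-0.5  0.1]
 [-1.8 -0. ]
 [-0.1  0.5]]
free [517.  -61.5  78.3]
free [ 527.3 -146.8   78.3]
[237.6 230.7] (239.7, 230.3)
[349.4 218.9] (350.2, 218)
[125.9 205.7] (123, 207)
[363.7 206.8] (367, 208)
```

```bash
python3 - <<'E'
from h import *
step(*cur(),[450,230,290],20,0,"look")
E
```

```text
look row [-35.75, 2.18, -1.28] [0.02, -0.01, -12.92] tcp [450.  230.  461.3]
```

Emit:
arm_command:
  steps:
    - [-36, 2, -1, 0, 0, -13]
    - [-36, 2, -1, 0, 0, -13]
    - [-36, 2, -1, 0, 0, -13]
    - [-36, 2, -1, 0, 0, -13]
    - [-36, 2, -1, 0, 0, -13]
    - [-36, 2, -1, 0, 0, -13]
    - [-36, 2, -1, 0, 0, -13]
    - [-36, 2, -1, 0, 0, -13]
    - [-36, 2, -1, 0, 0, -13]
    - [-36, 2, -1, 0, 0, -13]
    - [-36, 2, -1, 0, 0, -13]
    - [-36, 2, -1, 0, 0, -13]

```text
t: 2.73
eef_pos: [451.7, 232.7, 458.4]
tcp_rot: [3.141, -0.0, -1.22]
ft_force: [-0.3, -0.8, -0.3]
opening: 1.0
```

Emit:
arm_command:
  steps:
    - [0, 0, 0, 0, 0, 0]
    - [0, 0, 0, 0, 0, 0]
  jaw: 8

```text
t: 2.9
eef_pos: [451.7, 232.5, 458.6]
tcp_rot: [3.141, -0.0, -1.221]
ft_force: [1.5, 0.5, -0.9]
opening: 0.911
```

```bash
python3 - <<'E'
from h import *
np.set_printoptions(precision=2,suppress=True)
print(cur()); m=camera_model("wrist")
im=read_camera("wrist"); cv2.imwrite("pics/w2.png",im[:,:,::-1])
import pickle; pickle.dump(m,open("w2.pkl","wb"))
for n,x,y in(("A",545,201.5),("B",465,327)):
  for z in(110,0): print(n,z,proj(m,(x,y,z)))
E
```

```text
(array([[ 0.34, -0.94, -0.  ],
       [-0.94, -0.34, -0.  ],
       [ 0.  ,  0.  , -1.  ]]), array([451.7 , 232.48, 458.62]))
A 110 [308.38 116.35]
A 0 [295.41 118.49]
B 110 [185.57 144.28]
B 0 [203.2  139.48]
```

View pics/w2.png

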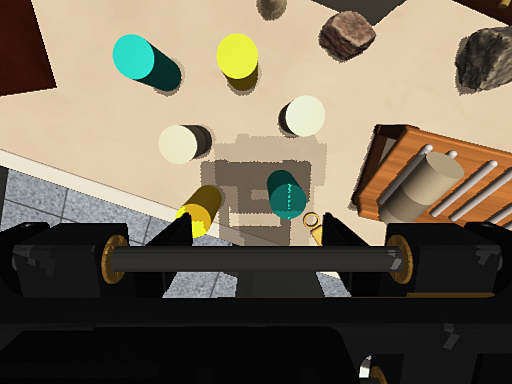

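In this view the tops of A and B are at about (305,116) and (178,144). I'll segment the discs and triangulate against the top view.

```bash
python3 - <<'E'
from h import *
import pickle
np.set_printoptions(precision=1,suppress=True)
T=camera_model("top");S=camera_model("scene");W=pickle.load(open("w2.pkl","rb"))
def disc(im,c,r,n):
    h=cv2.cvtColor(im,cv2.COLOR_BGR2HSV).astype(int); ref=np.median(h[c[1]-1:c[1]+2,c[0]-1:c[0]+2].reshape(-1,3),0)
    d=np.abs(h-ref); d[...,0]=np.minimum(d[...,0],180-d[...,0])
    mk=((d[...,1]<n)&(d[...,2]<25)).astype(np.uint8)
    y,x=np.mgrid[:384,:512]; mk[(x-c[0])**2+(y-c[1])**2>r*r]=0
    mk=cv2.morphologyEx(mk,cv2.MORPH_OPEN,np.ones((3,3)))
    k,l,st,_=cv2.connectedComponentsWithStats(mk);i=1+np.argmax(st[1:,4]);cn=cv2.findContours((l==i).astype(np.uint8),0,1)[0][0]
    return cv2.fitEllipse(cv2.convexHull(cn)),st[i]
w=cv2.imread("pics/w2.png");t=cv2.imread("pics/top0.png");s=cv2.imread("pics/scene0.png")
for nm,cw,ct,cs in(("A",(305,116),(192,196),(218,213)),("B",(178,144),(149,222),(219,247))):
    e,st=disc(w,cw,26,18);print(nm,"wrist",np.array(e[0]),e[1],st)
    f,st=disc(t,ct,13,12);print("  top",np.array(f[0]),f[1],st)
    g=np.array(f[0]);
    print("  tri WT",*tri((W,e[0]),(T,f[0])),"W110",plane(W,e[0],110)[:2],"T110",plane(T,f[0],110)[:2],"S110",plane(S,(218.3,213) if nm=="A" else (219.2,247.5),110)[:2])
for nm,p,c in(("turq",(199,230),None),("yel",(162,185),None)): print(nm,plane(T,p,110),proj(W,plane(T,p,110)))
E
```

```text
A wrist [305.  115.3] (38.712337493896484, 41.07461166381836) [ 286   95   39   41 1264]
  top [190.7 195.2] (14.572487831115723, 15.09410572052002) [184 188  15  15 182]
  tri WT [545.9 205.3 107. ] 0.9082934813735414 W110 [544.7 205.7] T110 [546.6 204.8] S110 [543.2 206.4]
B wrist [176.8 144.3] (37.235713958740234, 40.460845947265625) [ 158  125   39   40 1197]
  top [146.1 222.3] (14.631484031677246, 15.964646339416504) [139 215  15  16 193]
  tri WT [463.3 333.1 120.7] 0.980455355349927 W110 [461.4 336.8] T110 [463.6 335.1] S110 [460.6 336. ]
turq [443.3 177.4 110. ] [294.9 202. ]
yel [575.8 291.6 110. ] [244.3  60.6]
```

```bash
python3 - <<'E'
from h import *
c=cur()
a=step(*c,[545,205.5,215],20,30,"above")
step(*a,[545,205.5,80],20,30,"down")
E
```

```text
above row [5.74, 0.73, 9.53] [30.0, 0.0, 0.04] tcp [464.5 176.2 363.4]
down row [0.0, 6.75, 11.69] [0.0, 0.0, 0.0] tcp [464.5 176.2 228.4]
```

Emit:
arm_command:
  steps:
    - [3, 0.4, 3, 7, 0, 0]
    - [5.74, 0.73, 6, 14, 0, 0]
    - [5.74, 0.73, 9.5, 21, 0, 0]
    - [5.74, 0.73, 9.5, 28, 0, 0]
    - [5.74, 0.73, 9.5, 30, 0, 0]
    - [5.74, 0.73, 9.5, 30, 0, 0]
    - [5.74, 0.73, 9.5, 30, 0, 0]
    - [5.74, 0.73, 9.5, 30, 0, 0]

```text
t: 3.62
eef_pos: [464.4, 177.2, 364.2]
tcp_rot: [-2.62, 0.0, -1.219]
ft_force: [0.6, 0.3, 0.6]
opening: 0.84
```

```bash
python3 - <<'E'
from h import *
c=cur();print(state()['joints'],c[1])
step(*c,[545,205.5,80],20,30,"down")
m=camera_model("wrist");print("A top expected",proj(m,(545,205.5,110)))
im=read_camera("wrist"); cv2.imwrite("pics/w3.png",im[:,:,::-1])
E
```

```text
[0.22080357 0.32481193 2.01858923 0.23141809 0.28753497 1.23503126] [464.35145019 177.22029608 364.18182703]
down row [0.1, 6.79, 11.77] [0.11, 0.08, 0.12] tcp [464.5 176.2 228.4]
A top expected [257.20482951 251.93757375]
```

View pics/w3.png

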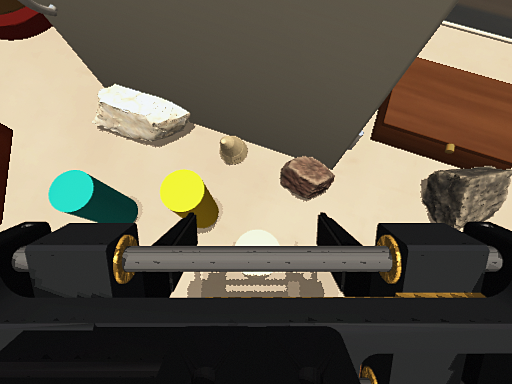

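The core's top is at (258,240), centred between the fingers as predicted. I'll descend and close.

Emit:
arm_command:
  steps:
    - [0.05, 1.7, 3, 0, 0, 0]
    - [0.1, 3.4, 5.9, 0, 0, 0]
    - [0.1, 5, 8.7, 0, 0, 0]
    - [0.1, 6.2, 10.7, 0, 0, 0]
    - [0.1, 6.8, 11.75, 0, 0, 0]
    - [0.1, 6.8, 11.75, 0, 0, 0]
    - [0.1, 6.8, 11.75, 0, 0, 0]

```text
t: 4.25
eef_pos: [466.3, 180.4, 270.5]
tcp_rot: [-2.601, 0.029, -1.2]
ft_force: [0.9, 0.9, 0.5]
opening: 0.843
```

Emit:
arm_command:
  steps:
    - [0, 0, 0, 0, 0, 0]
    - [0, 0, 0, 0, 0, 0]
    - [0, 0, 0, 0, 0, 0]
    - [0, 0, 0, 0, 0, 0]
    - [0, 0, 0, 0, 0, 0]
    - [0, 0, 0, 0, 0, 0]
    - [0, 0, 0, 0, 0, 0]
    - [0, 0, 0, 0, 0, 0]
  jaw: 3.5

```text
t: 4.92
eef_pos: [466.1, 180.0, 270.7]
tcp_rot: [-2.601, 0.028, -1.202]
ft_force: [-0.2, -1.4, 3.0]
opening: 0.452
```

```bash
python3 - <<'E'
from h import *
s=state();print(s['t'],s['opening']*95,s['ft_force'],s['eef_pos'],np.degrees(s['tcp_rot']))
c=cur();print("grip pt",c[1]+G*c[0][:,2])
np.set_printoptions(precision=2,suppress=True)
# lift 130 straight, in tool axes
print(c[0].T@[0,0,13])
E
```

```text
4.9167 42.96201609959259 [-0.203318   -1.36258186  3.01497266] [466.10275997 179.967344   270.67045863] [-149.04288992    1.57743856  -68.85609173]
grip pt [546.82797994 215.52343348 123.82736768]
[ -0.36  -6.68 -11.14]
```

The wrist reached its joint-5 limit, so the hand stayed about 42 mm high and the tips closed at the core's rim. I'll open, back up, check the core and use less tilt.

Emit:
arm_command:
  steps:
    - [0, 0, 0, 0, 0, 0]
    - [0, 0, 0, 0, 0, 0]
    - [0, 0, 0, 0, 0, 0]
    - [0, 0, 0, 0, 0, 0]
    - [0, 0, 0, 0, 0, 0]
    - [0, 0, 0, 0, 0, 0]
    - [0, 0, 0, 0, 0, 0]
  jaw: 8.5

```text
t: 5.5
eef_pos: [465.9, 180.0, 270.3]
tcp_rot: [-2.602, 0.028, -1.202]
ft_force: [0.1, 0.1, 0.8]
opening: 0.865
```

```bash
python3 - <<'E'
from h import *
c=cur();s=state();print(s['joints'],s['opening'],s['ft_force'])
a=step(*c,[545,205.5,200],20,14,"up & untilt")
step(*a,[545,205.5,80],20,14,"down")
E
```

```text
[0.21985645 0.49074145 2.10591525 1.43894899 0.10124526 0.01825433] 0.8646600470010926 [0.08485628 0.07507592 0.84547869]
up & untilt row [0.13, -8.49, -6.1] [-16.89, 1.93, 0.46] tcp [506.1 191.3 366.2]
down row [0.0, 2.9, 11.64] [0.0, 0.0, 0.0] tcp [506.1 191.3 246.2]
```

Emit:
arm_command:
  steps:
    - [0, -1.7, -3, 0, 0, 0]
    - [0, -3.4, -5.8, 0, 0, 0]
    - [0, -5, -8, 0, 0, 0]
    - [0.1, -7, -8, -5, 0.7, 0]
    - [0.1, -8.5, -7, -10, 1.3, 0]
    - [0.1, -8.5, -6.1, -17, 1.9, 0.5]
    - [0.1, -8.5, -6.1, -17, 1.9, 0.5]
    - [0.1, -8.5, -6.1, -17, 1.9, 0.5]
    - [0.1, -8.5, -6.1, -17, 1.9, 0.5]
    - [0.1, -8.5, -6.1, -17, 1.9, 0.5]

```text
t: 6.33
eef_pos: [505.9, 191.8, 366.0]
tcp_rot: [-2.897, 0.002, -1.221]
ft_force: [-0.8, -0.5, 0.1]
opening: 0.895
```

```bash
python3 - <<'E'
from h import *
exec(open('/dev/null').read())
c=cur();s=state();print(s['joints'],s['opening'],s['eef_pos'],np.degrees(s['tcp_rot']))
step(*c,[545,205.5,200],20,14,"fix")
im=read_camera("top"); cv2.imwrite("pics/t2.png",im[:,:,::-1])
im0=cv2.imread("pics/top0.png")
m=camera_model("wrist");iw=read_camera("wrist"); cv2.imwrite("pics/w4.png",iw[:,:,::-1])
print("A top expected",proj(m,(545,205.5,110)))
E
```

```text
[0.23571721 0.39470631 1.86002185 0.05009103 0.64425893 1.42034967] 0.8953797845109265 [505.85465944 191.80024644 365.9618664 ] [-1.65961845e+02  1.42159267e-01 -6.99417142e+01]
fix row [0.05, -0.01, -0.02] [-0.04, 0.15, 0.02] tcp [506.1 191.3 366.2]
A top expected [257.26563843 223.30471036]
```

View pics/w4.png

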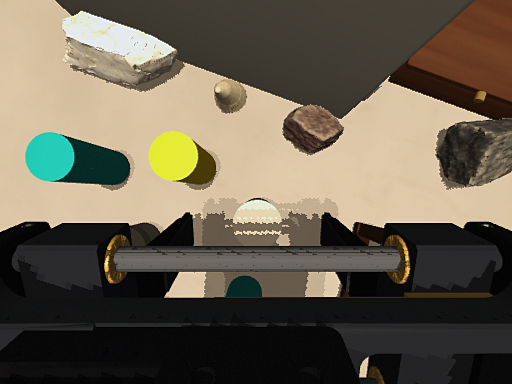

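Core A still stands, with its centre at column 257 as expected. I'll descend.

Emit:
arm_command:
  steps:
    - [0, 0.7, 3, 0, 0, 0]
    - [0, 1.5, 6, 0, 0, 0]
    - [0, 2.1, 8.5, 0, 0, 0]
    - [0, 2.6, 10.5, 0, 0, 0]
    - [0, 2.9, 11.6, 0, 0, 0]
    - [0, 2.9, 11.6, 0, 0, 0]
    - [0, 2.9, 11.6, 0, 0, 0]

```text
t: 7.02
eef_pos: [505.5, 191.4, 246.1]
tcp_rot: [-2.9, 0.001, -1.222]
ft_force: [-0.0, -0.8, -0.5]
opening: 0.896
```

```bash
python3 - <<'E'
from h import *
c=cur();s=state();print(s['joints'],s['opening'],s['ft_force'])
step(*c,[545,205.5,80],20,14,"resid")
E
```

```text
[0.23549686 0.5761816  1.96393761 0.07984593 0.36246482 1.3867421 ] 0.8960520769435181 [-0.01880175 -0.80962905 -0.50443354]
resid row [0.03, -0.05, 0.0] [0.15, 0.07, -0.05] tcp [506.1 191.3 246.2]
```

Emit:
arm_command:
  steps:
    - [0, 0, 0, 0, 0, 0]
    - [0, 0, 0, 0, 0, 0]
    - [0, 0, 0, 0, 0, 0]
    - [0, 0, 0, 0, 0, 0]
    - [0, 0, 0, 0, 0, 0]
    - [0, 0, 0, 0, 0, 0]
    - [0, 0, 0, 0, 0, 0]
    - [0, 0, 0, 0, 0, 0]
    - [0, 0, 0, 0, 0, 0]
    - [0, 0, 0, 0, 0, 0]
  jaw: 3.5

```text
t: 7.85
eef_pos: [505.8, 191.6, 246.9]
tcp_rot: [-2.899, 0.001, -1.222]
ft_force: [-0.5, -0.1, 4.0]
opening: 0.482
```

```bash
python3 - <<'E'
from h import *
np.set_printoptions(precision=2,suppress=True)
c=cur();s=state();print(s['t'],s['opening']*95.1,s['ft_force'],c[1]+G*c[0][:,2])
print("lift",c[0].T@[0,0,14])
E
```

```text
7.85 45.85000532151693 [-0.54 -0.12  4.05] [544.47 205.74  80.58]
lift [ -0.01  -3.37 -13.59]
```

Emit:
arm_command:
  steps:
    - [0, -0.5, -1.9, 0, 0, 0]
    - [0, -1.2, -4.8, 0, 0, 0]
    - [0, -2.2, -8.8, 0, 0, 0]
    - [0, -3.1, -12.7, 0, 0, 0]
    - [0, -4.1, -16.5, 0, 0, 0]
    - [0, -4.3, -17.5, 0, 0, 0]
    - [0, -4.3, -17.5, 0, 0, 0]

```text
t: 8.43
eef_pos: [505.3, 191.3, 429.4]
tcp_rot: [-2.894, 0.0, -1.222]
ft_force: [0.0, 0.6, -3.8]
opening: 0.479
```

```bash
cat >> h.py <<'E'
al=np.radians(35)
def bedR(w): return R.from_euler('z',w,degrees=True).as_matrix()@R.from_euler('y',-35,degrees=True).as_matrix()
O=np.array([493.2,-109,24.2]);YAW=6.9
def place(c,y,dx,dz,off,th,note,O=O):
    P=O+bedR(YAW)@[55+dx+off,y,28+dz]; return step(*c,P,YAW,th,note)
E
python3 - <<'E'
from h import *
c=cur();s=state();print(s['t'],s['opening']*95.1,s['ft_force'],c[1])
a=place(c,43,8,120,25.6,-41,"high")
b=place(a,43,8,45,25.6,-41,"pre")
place(b,43,4,0,25.6,-41,"down")
E
```

```text
8.4333 45.58756312477515 [ 0.02798571  0.58700849 -3.84162436] [505.31193246 191.32783698 429.38202024]
high row [25.89, 3.19, 9.9] [-54.91, -3.14, 13.22] tcp [587.4 -54.3 325.5]
pre row [0.0, -7.28, 1.81] [0.0, 0.0, 0.0] tcp [630.1 -49.1 264.1]
down row [0.0, -4.27, 1.48] [0.0, 0.0, 0.0] tcp [652.5 -46.4 224.9]
```

Emit:
arm_command:
  steps:
    - [4, 0, 0, -7, -0.4, 1.7]
    - [8, 0.5, 0, -14, -0.8, 3.3]
    - [12, 1, 0, -21, -1.2, 5]
    - [16, 1.5, 0, -28, -1.6, 6.7]
    - [20, 2, 0, -35, -2, 8.4]
    - [24, 2.5, 1, -42, -2.4, 10]
    - [25.9, 3.2, 2, -49, -2.8, 11.8]
    - [25.9, 3.2, 4, -54.9, -3.1, 13.2]
    - [25.9, 3.2, 7, -54.9, -3.1, 13.2]
    - [25.9, 3.2, 9.9, -54.9, -3.1, 13.2]
    - [25.9, 3.2, 9.9, -54.9, -3.1, 13.2]
    - [25.9, 3.2, 9.9, -54.9, -3.1, 13.2]

```text
t: 9.43
eef_pos: [587.0, -54.5, 320.4]
tcp_rot: [2.417, 0.001, -1.45]
ft_force: [-0.1, 0.1, -2.4]
opening: 0.477
```

```bash
python3 - <<'E'
from h import *
c=cur();s=state();print(s['t'],s['opening']*95.1,s['ft_force'],s['joints'])
a=place(c,43,8,120,25.6,-41,"resid")
b=place(c,43,8,45,25.6,-41,"pre")
for n in("scene","top","wrist"): cv2.imwrite(f"pics/p_{n}.png",read_camera(n)[:,:,::-1])
S=cv2.imread("pics/p_scene.png");W=cv2.imread("pics/p_wrist.png")
o=np.zeros((600,800,3),np.uint8)
o[:300,:400]=cv2.resize(W,(400,300));o[:300,400:]=cv2.resize(cv2.imread("pics/p_top.png")[130:250,210:370],(400,300))
o[300:,:400]=cv2.resize(S[70:238,200:424],(400,300))
cv2.imwrite("pics/p1.png",o)
E
```

```text
9.4333 45.4102100277667 [-0.07771259  0.08186135 -2.36487613] [-0.17744852  0.62794725  1.61611257 -0.19593064  1.59955491  1.3380708 ]
resid row [-0.01, 0.31, -0.42] [0.53, 0.0, 0.06] tcp [587.4 -54.3 325.5]
pre row [-0.01, -6.99, 1.33] [0.53, 0.0, 0.06] tcp [630.1 -49.1 264.1]
```

View pics/p1.png

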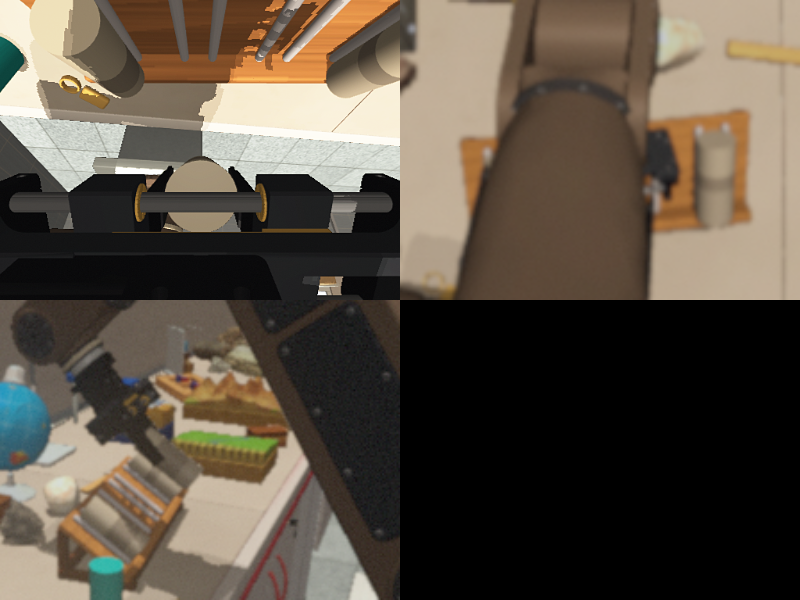

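The core is held centred between the fingers at panel (202,195). Core c is on the left, and its neighbouring rod pair is at panel columns of about 180 and 215. I'll measure the rods in this image to get the lateral offset.

```bash
python3 - <<'E'
from h import *
np.set_printoptions(precision=1,suppress=True)
W=cv2.imread("pics/p_wrist.png");m=camera_model("wrist");h=cv2.cvtColor(W,cv2.COLOR_BGR2HSV)
Rb=bedR(YAW)
def tobed(p,z):
    o,v=ray(m,p);o=Rb.T@(o-O);v=Rb.T@v;return o+v*(z-o[2])/v[2]
for row in(20,35,50,65):
    lo=(h[row,:,1]<75)&(h[row,:,2]>60); x=np.flatnonzero(np.diff(np.r_[0,lo.astype(int),0])); segs=[(a,b) for a,b in zip(x[::2],x[1::2]) if 5<b-a<30]
    print(row,[(a,b,tobed(((a+b-1)/2,row),8).round(1).tolist()) for a,b in segs])
# held core top disc
c=cur();print("held core top disc pred",proj(m,c[1]+c[0]@[0,0,G]+Rb@[29.4,0,0]))
lo=((h[...,1]<90)&(h[...,2]>90)).astype(np.uint8);lo[:200]=0;lo[290:]=0
print([ (np.flatnonzero((h[r,205:310,1]<70)&(h[r,205:310,2]>100))+205)[[0,-1]] for r in (225,230,235,240)])
print("tip line pred",proj(m,c[1]+c[0]@[0,0,190]))
E
```

```text
20 [(np.int64(134), np.int64(150), [75.3, 115.9, 8.0]), (np.int64(220), np.int64(235), [75.4, 60.8, 8.0]), (np.int64(271), np.int64(287), [75.4, 27.6, 8.0]), (np.int64(357), np.int64(376), [75.5, -28.8, 8.0]), (np.int64(407), np.int64(429), [75.5, -62.0, 8.0]), (np.int64(491), np.int64(512), [75.5, -115.8, 8.0])]
35 [(np.int64(133), np.int64(139), [58.6, 127.2, 8.0]), (np.int64(145), np.int64(159), [58.6, 115.9, 8.0]), (np.int64(223), np.int64(237), [58.6, 60.9, 8.0]), (np.int64(270), np.int64(284), [58.6, 27.7, 8.0]), (np.int64(348), np.int64(365), [58.7, -28.5, 8.0]), (np.int64(394), np.int64(413), [58.7, -61.7, 8.0]), (np.int64(471), np.int64(500), [58.8, -119.6, 8.0]), (np.int64(501), np.int64(508), [58.8, -133.0, 8.0])]
50 [(np.int64(112), np.int64(122), [38.2, 151.1, 8.0]), (np.int64(130), np.int64(137), [38.2, 138.2, 8.0]), (np.int64(155), np.int64(168), [38.3, 116.4, 8.0]), (np.int64(226), np.int64(239), [38.3, 60.9, 8.0]), (np.int64(268), np.int64(282), [38.3, 27.7, 8.0]), (np.int64(339), np.int64(355), [38.4, -28.5, 8.0]), (np.int64(381), np.int64(398), [38.4, -61.7, 8.0]), (np.int64(450), np.int64(474), [38.4, -118.3, 8.0]), (np.int64(483), np.int64(493), [38.5, -138.7, 8.0]), (np.int64(494), np.int64(501), [38.5, -146.1, 8.0])]
65 [(np.int64(82), np.int64(91), [13.1, 190.7, 8.0]), (np.int64(98), np.int64(105), [13.1, 177.6, 8.0]), (np.int64(111), np.int64(118), [13.1, 166.2, 8.0]), (np.int64(166), np.int64(178), [13.1, 116.0, 8.0]), (np.int64(229), np.int64(241), [13.2, 61.0, 8.0]), (np.int64(267), np.int64(279), [13.2, 27.8, 8.0]), (np.int64(330), np.int64(344), [13.2, -28.1, 8.0]), (np.int64(367), np.int64(383), [13.3, -61.3, 8.0]), (np.int64(430), np.int64(451), [13.3, -118.5, 8.0])]
held core top disc pred [254.9 250.1]
[array([220, 295]), array([216, 298]), array([213, 300]), array([212, 302])]
tip line pred [255.4 228.2]
```

```bash
python3 - <<'E'
from h import *
c=cur()
b=place(c,45,10,30,25.6,-41,"pre")
place(b,45,10,12,25.6,-41,"down18")
print(b[0].T@bedR(YAW))
E
```

```text
pre row [-0.22, -8.72, 1.81] [0.19, -0.09, -0.02] tcp [640.  -45.9 253. ]
down18 row [-0.0, -1.75, 0.44] [0.0, 0.0, 0.0] tcp [650.3 -44.7 238.2]
[[-4.51631703e-18 -1.00000000e+00 -7.32772317e-18]
 [-2.41921896e-01 -6.63098789e-18  9.70295726e-01]
 [-9.70295726e-01  2.06211692e-18 -2.41921896e-01]]
```

Emit:
arm_command:
  steps:
    - [-0.2, -2, 0.4, 0, 0, 0]
    - [-0.2, -4, 0.8, 0, 0, 0]
    - [-0.2, -6, 1.2, 0, 0, 0]
    - [-0.2, -7.5, 1.5, 0, 0, 0]
    - [-0.2, -8.3, 1.7, 0, 0, 0]
    - [-0.2, -8.7, 1.8, 0, 0, 0]
    - [-0.2, -8.7, 1.8, 0, 0, 0]
    - [-0.2, -8.7, 1.8, 0, 0, 0]
    - [-0.2, -8.7, 1.8, 0, 0, 0]

```text
t: 10.33
eef_pos: [639.8, -46.2, 253.2]
tcp_rot: [2.423, -0.001, -1.45]
ft_force: [-0.3, -0.2, -3.4]
opening: 0.476
```

Emit:
arm_command:
  steps:
    - [0, -0.3, 0.07, 0, 0, 0]
    - [0, -0.6, 0.15, 0, 0, 0]
    - [0, -0.9, 0.22, 0, 0, 0]
    - [0, -1.2, 0.3, 0, 0, 0]
    - [0, -1.4, 0.35, 0, 0, 0]
    - [0, -1.4, 0.35, 0, 0, 0]
    - [0, -1.4, 0.35, 0, 0, 0]

```text
t: 10.92
eef_pos: [648.2, -45.2, 240.0]
tcp_rot: [2.421, -0.001, -1.45]
ft_force: [0.5, -0.4, -4.5]
opening: 0.48
```

```bash
cat >> h.py <<'E'
def where(off=25.6):
    s=state();c=cur();b=bedR(YAW).T@(c[1]+G*c[0][:,2]-O)-[55+off,0,28]
    print("t",s['t'],"open",s['opening']*95.1,"bed rel (x,y,z)",b.round(1),"F bed",(bedR(YAW).T@s['ft_force']).round(1),"M",s['moment'].round(2))
E
python3 -c "
from h import *
where()"
```

```text
t 10.9167 open 45.6124936852209 bed rel (x,y,z) [ 9.1 44.6 15.4] F bed [-2.2 -0.4 -3.9] M [ 0.12 -0.8  -0.04]
```

Emit:
arm_command:
  steps:
    - [0, -0.06, 0.015, 0, 0, 0]
    - [0, -0.12, 0.03, 0, 0, 0]
    - [0, -0.18, 0.045, 0, 0, 0]
    - [0, -0.24, 0.06, 0, 0, 0]
    - [0, -0.3, 0.075, 0, 0, 0]
    - [0, -0.36, 0.09, 0, 0, 0]
    - [0, -0.42, 0.105, 0, 0, 0]
    - [0, -0.42, 0.105, 0, 0, 0]

```text
t: 11.58
eef_pos: [650.7, -44.9, 236.5]
tcp_rot: [2.422, -0.001, -1.45]
ft_force: [-1.4, 1.2, -3.3]
opening: 0.484
```

```bash
python3 -c "
from h import *
where()"
```

```text
t 11.5833 open 46.07251083382776 bed rel (x,y,z) [ 9.2 44.6 11.1] F bed [-2.9  1.4 -2. ] M [ 0.17 -0.84  0.01]
```

Emit:
arm_command:
  steps:
    - [0, -0.06, 0.015, 0, 0, 0]
    - [0, -0.12, 0.03, 0, 0, 0]
    - [0, -0.18, 0.045, 0, 0, 0]
    - [0, -0.24, 0.06, 0, 0, 0]
    - [0, -0.3, 0.075, 0, 0, 0]
    - [0, -0.3, 0.075, 0, 0, 0]

```text
t: 12.08
eef_pos: [652.4, -44.7, 234.0]
tcp_rot: [2.422, -0.001, -1.45]
ft_force: [-0.8, 0.2, -3.8]
opening: 0.482
```

```bash
python3 -c "
from h import *
where()"
```

```text
t 12.0833 open 45.86442783052283 bed rel (x,y,z) [ 9.2 44.5  8. ] F bed [-2.8  0.3 -2.7] M [ 0.14 -0.87 -0.03]
```

Emit:
arm_command:
  steps:
    - [0, -0.06, 0.015, 0, 0, 0]
    - [0, -0.12, 0.03, 0, 0, 0]
    - [0, -0.18, 0.045, 0, 0, 0]
    - [0, -0.24, 0.06, 0, 0, 0]
    - [0, -0.3, 0.075, 0, 0, 0]
    - [0, -0.3, 0.075, 0, 0, 0]

```text
t: 12.58
eef_pos: [653.9, -44.4, 232.0]
tcp_rot: [2.42, -0.001, -1.45]
ft_force: [-4.1, 0.9, 4.6]
opening: 0.483
```

```bash
python3 -c "
from h import *
where()"
```

```text
t 12.5833 open 45.90784405484768 bed rel (x,y,z) [ 9.1 44.7  5.8] F bed [-0.6  1.4  6.1] M [ 0.05  0.63 -0.2 ]
```

Contact came at bed z ≈ +6 mm, which agrees with the rod-spacing scale, so the rack is about 6 mm higher than my first fit. I'll slide down-slope to the stop.

Emit:
arm_command:
  steps:
    - [0, 0.02, 0.1, 0, 0, 0]
    - [0, 0.05, 0.2, 0, 0, 0]
    - [0, 0.07, 0.3, 0, 0, 0]
    - [0, 0.1, 0.4, 0, 0, 0]
    - [0, 0.12, 0.5, 0, 0, 0]
    - [0, 0.14, 0.6, 0, 0, 0]
    - [0, 0.14, 0.6, 0, 0, 0]

```text
t: 13.17
eef_pos: [649.2, -44.8, 229.0]
tcp_rot: [2.422, -0.001, -1.45]
ft_force: [-1.3, 3.1, 8.1]
opening: 0.482
```

```bash
python3 -c "
from h import *
where()"
```

```text
t 13.1667 open 45.82685747531771 bed rel (x,y,z) [ 3.6 44.8  5.8] F bed [3.9 3.3 7.1] M [ 0.26  0.54 -0.33]
```

Emit:
arm_command:
  steps:
    - [-0.03, 0.02, 0.08, 0, 0, 0]
    - [-0.05, 0.04, 0.16, 0, 0, 0]
    - [-0.05, 0.06, 0.24, 0, 0, 0]
    - [-0.05, 0.07, 0.3, 0, 0, 0]
    - [-0.05, 0.07, 0.3, 0, 0, 0]

```text
t: 13.58
eef_pos: [647.1, -44.9, 227.9]
tcp_rot: [2.424, -0.002, -1.45]
ft_force: [2.8, 1.6, 12.1]
opening: 0.483
```

```bash
python3 -c "
from h import *
where()"
```

```text
t 13.5833 open 45.89391437420891 bed rel (x,y,z) [ 1.4 44.8  5.7] F bed [9.3 1.3 8.2] M [ 0.04  0.62 -0.1 ]
```

Emit:
arm_command:
  steps:
    - [0, 0.01, 0.05, 0, 0, 0]
    - [0, 0.02, 0.1, 0, 0, 0]
    - [0, 0.02, 0.1, 0, 0, 0]

```text
t: 13.83
eef_pos: [646.8, -44.9, 228.1]
tcp_rot: [2.426, -0.002, -1.45]
ft_force: [7.4, 2.5, 17.7]
opening: 0.482
```

```bash
python3 -c "
from h import *
where()"
```

```text
t 13.8333 open 45.816442120429656 bed rel (x,y,z) [ 1.3 44.9  5.7] F bed [16.4  1.6 10.2] M [ 0.22  0.71 -0.23]
```

The core is firmly on the stop (Fx 16 N, no further travel). I'll release and withdraw square to the bed.

Emit:
arm_command:
  steps:
    - [0, 0, -0.1, 0, 0, 0]
    - [0, 0, -0.1, 0, 0, 0]
    - [0, 0, -0.1, 0, 0, 0]
    - [0, 0, -0.1, 0, 0, 0]
    - [0, 0, -0.1, 0, 0, 0]
    - [0, 0, -0.1, 0, 0, 0]
  jaw: 6

```text
t: 14.33
eef_pos: [646.4, -44.9, 226.0]
tcp_rot: [2.421, -0.001, -1.45]
ft_force: [0.1, -1.3, 0.2]
opening: 0.626
```

```bash
python3 -c "
from h import *
where()"
```

```text
t 14.3333 open 59.505541669835566 bed rel (x,y,z) [-0.3 45.   5. ] F bed [ 0.1 -1.3  0.3] M [ 0.08 -0.36 -0.02]
```

Emit:
arm_command:
  steps:
    - [0, 0.5, -0.2, 0, 0, 0]
    - [0, 1.5, -0.5, 0, 0, 0]
    - [0, 3, -0.9, 0, 0, 0]
    - [0, 5, -1.4, 0, 0, 0]
    - [0, 8, -2, 0, 0, 0]
    - [0, 11, -2.7, 0, 0, 0]
    - [0, 14, -3.5, 0, 0, 0]
    - [0, 14, -3.5, 0, 0, 0]
    - [0, 14, -3.5, 0, 0, 0]

```text
t: 15.08
eef_pos: [564.0, -54.7, 347.1]
tcp_rot: [2.425, -0.002, -1.45]
ft_force: [0.1, -0.5, 0.6]
opening: 0.632
```

```bash
python3 - <<'E'
from h import *
where(); c=cur()
a=step(*c,[485,250,270],25,0,"mid")
a=step(*a,[462,336,200],25,14,"aboveB")
cv2.imwrite("pics/w5.png",read_camera("wrist")[:,:,::-1])
E
```

```text
t 15.0833 open 60.09518767480317 bed rel (x,y,z) [  1.3  45.1 151.2] F bed [ 0.4 -0.5  0.5] M [ 0.08 -0.39  0.  ]
mid row [-31.18, 9.39, -4.41] [40.73, 6.36, -17.36] tcp [485.  250.  441.3]
aboveB row [-8.77, 2.59, 7.51] [14.0, -0.0, 0.0] tcp [424.4 318.5 366.2]
```

View pics/w5.png

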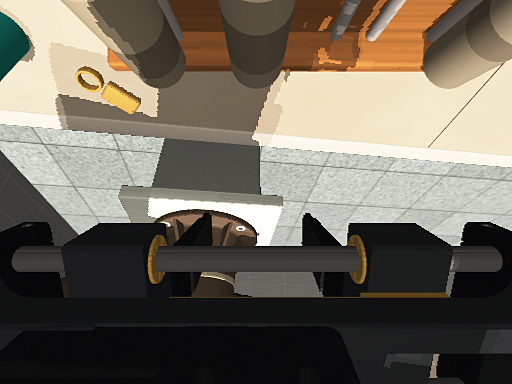

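The placed core lies on its rods with its lower end at (257,80), in line with its neighbours. On to B.

Emit:
arm_command:
  steps:
    - [-2, 1.5, -2, 6, 1, -2.5]
    - [-5, 3, -4, 12, 2, -5]
    - [-9, 4.5, -4.4, 18, 2.9, -7.7]
    - [-13, 6, -4.4, 24, 3.8, -10.3]
    - [-17, 7, -4.4, 30, 4.7, -12.8]
    - [-21, 8, -4.4, 36, 5.6, -15]
    - [-25, 9, -4.4, 40.7, 6.4, -17.4]
    - [-28.5, 9.4, -4.4, 40.7, 6.4, -17.4]
    - [-31.2, 9.4, -4.4, 40.7, 6.4, -17.4]
    - [-31.2, 9.4, -4.4, 40.7, 6.4, -17.4]
    - [-31.2, 9.4, -4.4, 40.7, 6.4, -17.4]
  jaw: 8.5

```text
t: 16.05
eef_pos: [485.8, 251.5, 438.6]
tcp_rot: [3.137, 0.002, -1.131]
ft_force: [0.8, -0.6, -0.1]
opening: 0.894
```

```bash
python3 - <<'E'
from h import *
s=state();print(s['t'],s['eef_pos'],s['joints'],s['opening'])
step(*cur(),[462,336,200],25,14,"aboveB")
E
```

```text
16.05 [485.79524153 251.46654523 438.56600197] [3.56682977e-01 3.46053721e-01 1.70579363e+00 1.58465738e-03
 1.09493811e+00 1.48649201e+00] 0.8937020417928722
aboveB row [-8.66, 2.66, 7.26] [14.29, 0.13, 0.21] tcp [424.4 318.5 366.2]
```

Emit:
arm_command:
  steps:
    - [-3, 1, 0, 5, 0, 0]
    - [-6, 2, 2, 10, 0, 0]
    - [-8.6, 2.7, 5, 14.3, 0.1, 0.2]
    - [-8.65, 2.66, 7.2, 14.3, 0.1, 0.2]
    - [-8.65, 2.66, 7.2, 14.3, 0.1, 0.2]
    - [-8.65, 2.66, 7.2, 14.3, 0.1, 0.2]
    - [-8.65, 2.66, 7.2, 14.3, 0.1, 0.2]

```text
t: 16.63
eef_pos: [426.0, 316.6, 368.7]
tcp_rot: [-2.895, 0.0, -1.138]
ft_force: [0.0, 0.4, 0.4]
opening: 0.897
```

```bash
python3 - <<'E'
from h import *
m=camera_model("wrist");im=read_camera("wrist")[:,:,::-1].copy();cv2.imwrite("pics/w6.png",im)
h=cv2.cvtColor(im,cv2.COLOR_BGR2HSV)
p=proj(m,(462,336,110));print("pred",p)
for dz in(0,):
  for r in range(205,236,6):
    row=h[r,200:310]; ok=(row[:,1]<45)&(row[:,2]>190); x=np.flatnonzero(ok)+200; print(r,(x[0],x[-1],(x[0]+x[-1])/2) if len(x) else None)
e=[np.array(camera_model("wrist")["K"])[0,0]]
a=step(*cur(),[462,336,80],25,14,"down")
print(state()['joints'])
E
```

```text
pred [253.27004469 224.47720669]
205 (np.int64(239), np.int64(266), np.float64(252.5))
211 None
217 None
223 None
229 None
235 None
down row [-0.23, 3.07, 11.89] [-0.18, -0.03, -0.22] tcp [424.4 318.5 246.2]
[ 0.5178541   0.37762527  1.87981771 -0.03442386  0.63773055  1.68141735]
```

Core B's column of 252.5 matches the predicted 253. I'll descend and grip.

Emit:
arm_command:
  steps:
    - [-0.2, 0.8, 3, 0, 0, 0]
    - [-0.23, 1.5, 6, 0, 0, 0]
    - [-0.23, 2.2, 8.6, 0, 0, 0]
    - [-0.23, 2.7, 10.6, 0, 0, 0]
    - [-0.23, 3.05, 11.85, 0, 0, 0]
    - [-0.23, 3.05, 11.85, 0, 0, 0]
    - [-0.23, 3.05, 11.85, 0, 0, 0]

```text
t: 17.27
eef_pos: [424.1, 318.8, 246.1]
tcp_rot: [-2.895, 0.0, -1.138]
ft_force: [-0.6, -0.4, 0.8]
opening: 0.891
```

Emit:
arm_command:
  steps:
    - [0, 0, 0, 0, 0, 0]
    - [0, 0, 0, 0, 0, 0]
    - [0, 0, 0, 0, 0, 0]
    - [0, 0, 0, 0, 0, 0]
    - [0, 0, 0, 0, 0, 0]
    - [0, 0, 0, 0, 0, 0]
    - [0, 0, 0, 0, 0, 0]
    - [0, 0, 0, 0, 0, 0]
    - [0, 0, 0, 0, 0, 0]
    - [0, 0, 0, 0, 0, 0]
  jaw: 3.5

```text
t: 18.1
eef_pos: [423.3, 319.1, 245.7]
tcp_rot: [-2.895, 0.0, -1.137]
ft_force: [-0.4, -0.6, 3.8]
opening: 0.479
```

```bash
python3 - <<'E'
from h import *
c=cur();s=state();print(s['t'],s['opening']*95.1,s['ft_force'],c[1]+G*c[0][:,2],np.degrees(s['tcp_rot']))
E
```

```text
18.1 45.529913188192694 [-0.37008092 -0.5947155   3.7834187 ] [461.15182503 336.72070894  79.53670902] [-1.65877999e+02  2.83589881e-02 -6.51430128e+01]
```

Emit:
arm_command:
  steps:
    - [0, -0.5, -1.9, 0, 0, 0]
    - [0, -1.2, -4.8, 0, 0, 0]
    - [0, -2.2, -8.8, 0, 0, 0]
    - [0, -3.1, -12.7, 0, 0, 0]
    - [0, -4.1, -16.5, 0, 0, 0]
    - [0, -4.3, -17.5, 0, 0, 0]
    - [0, -4.3, -17.5, 0, 0, 0]

```text
t: 18.68
eef_pos: [422.2, 318.5, 427.9]
tcp_rot: [-2.891, 0.001, -1.137]
ft_force: [-0.0, 0.4, -4.7]
opening: 0.475
```

```bash
sed -i 's/^O=.*;YAW/O=np.array([493.2,-109,24.2])+bedR(6.9)@[1.4,1.8,5.8];YAW/' h.py; python3 - <<'E'
from h import *
c=cur();s=state();print(s['t'],s['opening']*95.1,s['ft_force'],c[1])
a=step(*c,[520,100,270],15,-10,"mid")
a=place(a,-43,8,115,24.5,-41,"high")
E
```

```text
18.6833 45.127334229197245 [-4.47084609e-04  3.75242456e-01 -4.73470500e+00] [422.15668132 318.54092641 427.92108005]
mid row [24.45, -2.81, -0.42] [-24.29, 0.43, 9.93] tcp [548.7 107.7 438.7]
high row [24.98, -0.31, 11.35] [-30.95, -3.53, 7.4] tcp [ 597.3 -137.9  326.4]
```

Emit:
arm_command:
  steps:
    - [3, -0.4, 0, -3.5, 0, 1.5]
    - [6.5, -0.8, 0, -7, 0.1, 3]
    - [10, -1.2, -0.1, -10.5, 0.2, 4.5]
    - [13.5, -1.6, -0.2, -14, 0.3, 6]
    - [17, -2, -0.3, -17.5, 0.3, 7.5]
    - [20.5, -2.4, -0.4, -21, 0.4, 9]
    - [23.5, -2.7, -0.4, -24.3, 0.4, 10]
    - [24.4, -2.8, -0.4, -24.3, 0.4, 10]
    - [24.4, -2.8, -0.4, -24.3, 0.4, 10]

```text
t: 19.43
eef_pos: [549.9, 106.3, 433.2]
tcp_rot: [2.959, -0.0, -1.313]
ft_force: [-0.1, 0.5, -5.2]
opening: 0.485
```

```bash
python3 - <<'E'
from h import *
c=cur();s=state();print(s['t'],s['opening']*95.1,c[1])
a=place(c,-43,8,115,24.5,-41,"high")
E
```

```text
19.4333 46.15058439234968 [549.91256324 106.34978704 433.16791987]
high row [24.82, -0.32, 10.81] [-30.5, -3.47, 7.18] tcp [ 597.3 -137.9  326.4]
```

Emit:
arm_command:
  steps:
    - [4, 0, 0, -5, -0.6, 1.2]
    - [8, 0, 0, -10, -1.2, 2.4]
    - [12, 0, 0, -15, -1.7, 3.6]
    - [16, 0, 0, -20, -2.3, 4.8]
    - [20, 0, 1, -25, -2.9, 6]
    - [23.5, 0, 3, -30.5, -3.5, 7.2]
    - [24.8, -0.3, 6, -30.5, -3.5, 7.2]
    - [24.8, -0.3, 9, -30.5, -3.5, 7.2]
    - [24.8, -0.3, 10.8, -30.5, -3.5, 7.2]
    - [24.8, -0.3, 10.8, -30.5, -3.5, 7.2]
    - [24.8, -0.3, 10.8, -30.5, -3.5, 7.2]

```text
t: 20.35
eef_pos: [597.0, -134.7, 328.3]
tcp_rot: [2.428, 0.002, -1.447]
ft_force: [-0.0, 0.0, -3.5]
opening: 0.483
```

```bash
python3 - <<'E'
from h import *
where(24.5);c=cur()
m=camera_model("wrist");W=read_camera("wrist")[:,:,::-1].copy();cv2.imwrite("pics/w7.png",W);h=cv2.cvtColor(W,cv2.COLOR_BGR2HSV);Rb=bedR(YAW)
def tobed(p,z):
    o,v=ray(m,p);o=Rb.T@(o-O);v=Rb.T@v;return o+v*(z-o[2])/v[2]
for row in(20,35,50,65):
    lo=(h[row,:,1]<75)&(h[row,:,2]>60); x=np.flatnonzero(np.diff(np.r_[0,lo.astype(int),0]))
    print(row,[tobed(((a+b-1)/2,row),8).round(1)[:2].tolist() for a,b in zip(x[::2],x[1::2]) if 8<b-a<30])
print([ (np.flatnonzero((h[r,205:310,1]<70)&(h[r,205:310,2]>100))+205)[[0,-1]] for r in (230,235,240)])
place(c,-43,8,30,24.5,-41,"pre")
E
```

```text
t 20.35 open 45.919491894676675 bed rel (x,y,z) [  9.3 -39.9 116.3] F bed [-2.   0.  -2.9] M [ 0.17 -0.89 -0.  ]
20 [[81.7, 109.8], [82.0, 80.4], [82.4, 25.6], [82.8, -28.0], [83.0, -59.5], [83.4, -111.9]]
35 [[65.5, 109.9], [65.6, 93.3], [65.7, 81.9], [66.2, 24.0], [66.6, -27.9], [66.9, -59.3], [67.3, -111.5]]
50 [[45.7, 126.8], [45.9, 110.8], [46.0, 94.0], [46.3, 59.3], [46.7, 24.2], [47.1, -27.7], [47.4, -59.5], [47.9, -111.5]]
65 [[21.6, 113.6], [21.9, 85.0], [22.1, 67.9], [22.5, 24.6], [23.0, -28.0], [23.3, -59.2], [23.8, -111.8]]
[array([216, 298]), array([213, 298]), array([211, 301])]
pre row [0.35, -8.36, 2.22] [-0.1, -0.05, 0.21] tcp [ 645.7 -132.   256.7]
```

Emit:
arm_command:
  steps:
    - [0.3, -2, 0.5, 0, 0, 0]
    - [0.35, -4, 1, 0, 0, 0]
    - [0.35, -6, 1.5, 0, 0, 0.2]
    - [0.35, -7.5, 2, 0, 0, 0.2]
    - [0.35, -8.3, 2.2, 0, 0, 0.2]
    - [0.35, -8.8, 2.3, 0, 0, 0.2]
    - [0.35, -9.3, 2.4, 0, 0, 0.2]
    - [0.35, -9.8, 2.5, 0, 0, 0.2]
    - [0.35, -10, 2.6, 0, 0, 0.2]
    - [0.35, -10, 2.6, 0, 0, 0.2]
    - [0.35, -10, 2.6, 0, 0, 0.2]

```text
t: 21.32
eef_pos: [655.5, -132.0, 245.0]
tcp_rot: [2.43, -0.002, -1.451]
ft_force: [0.8, -0.2, -4.0]
opening: 0.48
```

```bash
python3 -c "
from h import *
where(24.5)"
```

```text
t 21.3167 open 45.68509486493391 bed rel (x,y,z) [  9.4 -44.3  14.1] F bed [-1.7 -0.3 -3.7] M [ 0.17 -0.89 -0.05]
```

Emit:
arm_command:
  steps:
    - [-0.1, -0.15, 0.04, 0, 0, 0]
    - [-0.1, -0.3, 0.08, 0, 0, 0]
    - [-0.1, -0.45, 0.11, 0, 0, 0]
    - [-0.1, -0.6, 0.15, 0, 0, 0]
    - [-0.1, -0.75, 0.19, 0, 0, 0]
    - [-0.1, -0.85, 0.21, 0, 0, 0]
    - [-0.1, -0.95, 0.24, 0, 0, 0]
    - [-0.1, -1.05, 0.26, 0, 0, 0]
    - [-0.1, -1.1, 0.28, 0, 0, 0]
    - [-0.1, -1.1, 0.28, 0, 0, 0]

```text
t: 22.15
eef_pos: [662.0, -130.2, 235.2]
tcp_rot: [2.429, -0.002, -1.451]
ft_force: [0.1, 0.0, -3.7]
opening: 0.481
```

```bash
python3 -c "
from h import *
where(24.5)"
```

```text
t 22.15 open 45.707887225952 bed rel (x,y,z) [  9.2 -43.3   2.4] F bed [-2.1  0.  -3. ] M [ 0.1  -0.93 -0.01]
```

Emit:
arm_command:
  steps:
    - [0, -0.06, 0.015, 0, 0, 0]
    - [0, -0.12, 0.03, 0, 0, 0]
    - [0, -0.18, 0.045, 0, 0, 0]
    - [0, -0.24, 0.06, 0, 0, 0]
    - [0, -0.28, 0.07, 0, 0, 0]
    - [0, -0.28, 0.07, 0, 0, 0]

```text
t: 22.65
eef_pos: [663.3, -130.0, 233.5]
tcp_rot: [2.427, -0.002, -1.451]
ft_force: [-4.0, 0.6, 4.2]
opening: 0.479
```

```bash
python3 -c "
from h import *
where(24.5)"
```

```text
t 22.65 open 45.54799076488022 bed rel (x,y,z) [  9.2 -43.2   0.6] F bed [-0.8  1.1  5.6] M [ 0.07  0.9  -0.27]
```

Contact at z ≈ 0.6 mm as expected. I'll slide down to the stop.

Emit:
arm_command:
  steps:
    - [0, 0.02, 0.1, 0, 0, 0]
    - [0, 0.05, 0.2, 0, 0, 0]
    - [0, 0.07, 0.3, 0, 0, 0]
    - [0, 0.1, 0.4, 0, 0, 0]
    - [0, 0.12, 0.5, 0, 0, 0]
    - [0, 0.14, 0.6, 0, 0, 0]
    - [0, 0.17, 0.7, 0, 0, 0]
    - [0, 0.19, 0.8, 0, 0, 0]
    - [0, 0.19, 0.8, 0, 0, 0]

```text
t: 23.4
eef_pos: [656.9, -130.5, 229.2]
tcp_rot: [2.429, -0.002, -1.451]
ft_force: [-1.2, 3.3, 7.4]
opening: 0.477
```

```bash
python3 -c "
from h import *
where(24.5)"
```

```text
t 23.4 open 45.38505187065104 bed rel (x,y,z) [  1.6 -42.9   0.5] F bed [3.6 3.4 6.5] M [ 0.49  0.81 -0.52]
```

Emit:
arm_command:
  steps:
    - [-0.05, 0.02, 0.07, 0, 0, 0]
    - [-0.05, 0.03, 0.14, 0, 0, 0]
    - [-0.05, 0.05, 0.21, 0, 0, 0]
    - [-0.05, 0.06, 0.26, 0, 0, 0]
    - [-0.05, 0.06, 0.26, 0, 0, 0]

```text
t: 23.82
eef_pos: [655.2, -130.5, 228.5]
tcp_rot: [2.431, -0.003, -1.451]
ft_force: [3.1, 2.0, 12.2]
opening: 0.48
```

```bash
python3 -c "
from h import *
where(24.5)"
```

```text
t 23.8167 open 45.62624333434571 bed rel (x,y,z) [ -0.1 -42.9   0.5] F bed [9.7 1.6 8.1] M [ 0.33  0.85 -0.46]
```

Emit:
arm_command:
  steps:
    - [0, 0.01, 0.05, 0, 0, 0]
    - [0, 0.02, 0.08, 0, 0, 0]
    - [0, 0.02, 0.08, 0, 0, 0]

```text
t: 24.07
eef_pos: [654.9, -130.5, 228.6]
tcp_rot: [2.433, -0.003, -1.451]
ft_force: [6.8, 3.2, 16.2]
opening: 0.48
```

```bash
python3 -c "
from h import *
where(24.5)"
```

```text
t 24.0667 open 45.624492197220256 bed rel (x,y,z) [ -0.2 -42.9   0.5] F bed [15.1  2.3  9.2] M [ 0.41  0.81 -0.5 ]
```

Emit:
arm_command:
  steps:
    - [0, 0, -0.1, 0, 0, 0]
    - [0, 0, -0.1, 0, 0, 0]
    - [0, 0, -0.1, 0, 0, 0]
    - [0, 0, -0.1, 0, 0, 0]
    - [0, 0, -0.1, 0, 0, 0]
    - [0, 0, -0.1, 0, 0, 0]
  jaw: 6

```text
t: 24.57
eef_pos: [654.8, -130.6, 226.7]
tcp_rot: [2.429, -0.002, -1.451]
ft_force: [0.4, -1.3, -0.5]
opening: 0.633
```

Emit:
arm_command:
  steps:
    - [0, 0.5, -0.2, 0, 0, 0]
    - [0, 1.5, -0.5, 0, 0, 0]
    - [0, 3, -0.9, 0, 0, 0]
    - [0, 5, -1.4, 0, 0, 0]
    - [0, 8, -2, 0, 0, 0]
    - [0, 11, -2.7, 0, 0, 0]
    - [0, 14, -3.5, 0, 0, 0]
    - [0, 14, -3.5, 0, 0, 0]
    - [0, 14, -3.5, 0, 0, 0]

```text
t: 25.32
eef_pos: [571.4, -140.4, 347.0]
tcp_rot: [2.433, -0.003, -1.452]
ft_force: [0.4, -0.1, -0.7]
opening: 0.63
```

```bash
python3 - <<'E'
from h import *
where(24.5)
step(*cur(),[480,-330,270],0,-15,"clear")
E
```

```text
t 25.3167 open 59.87303875965986 bed rel (x,y,z) [ -1.2 -42.7 145.8] F bed [-0.1 -0.2 -0.8] M [ 0.06 -0.33 -0.01]
clear row [18.3, 10.98, -2.15] [25.58, -3.39, 6.0] tcp [ 524.3 -330.   435.5]
```

Moving the arm clear to the right for a final check.

Emit:
arm_command:
  steps:
    - [0, 2, -0.5, 0, 0, 0]
    - [2, 5, -1, 6, -1, 2]
    - [6, 8, -2, 12, -2, 3]
    - [10, 11, -2, 18, -3, 5]
    - [14, 11, -2, 25, -3.4, 6]
    - [18, 11, -2, 25, -3.4, 6]
    - [22, 11, -2, 25, -3.4, 6]
    - [26, 11, -2, 25, -3.4, 6]
    - [28, 11, -2, 25, -3.4, 6]
    - [28, 11, -2, 25, -3.4, 6]
    - [28, 11, -2, 25, -3.4, 6]

```text
t: 26.23
eef_pos: [536.0, -427.9, 430.4]
tcp_rot: [2.865, 0.002, -1.572]
ft_force: [-0.1, 0.3, 0.0]
opening: 0.63
```

```bash
python3 - <<'E'
from h import *
print(state()['t'],state()['eef_pos'])
s=read_camera("scene")[:,:,::-1];t=read_camera("top")[:,:,::-1]
cv2.imwrite("pics/s9.png",s);cv2.imwrite("pics/t9.png",t)
o=np.zeros((600,800,3),np.uint8)
o[:250]=cv2.resize(t[145:265,110:400],(800,250),interpolation=cv2.INTER_CUBIC)
o[250:,:470]=cv2.resize(s[145:315,145:315],(470,350),interpolation=cv2.INTER_CUBIC)
cv2.imwrite("pics/f.png",o)
E
```

```text
26.2333 [ 535.95954377 -427.90771899  430.42003671]
```

View pics/f.png

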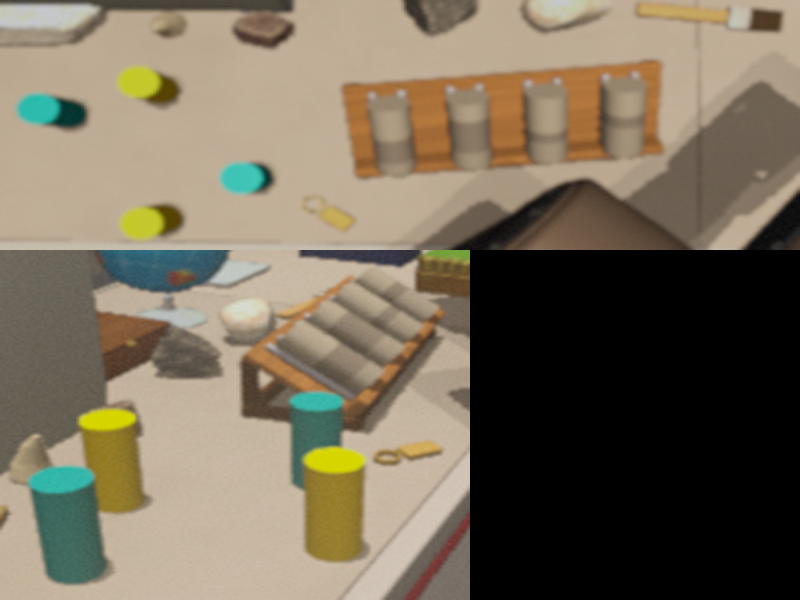

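The final view shows all four cores lying in line, with their lower ends in one row near panel (395..625, 140–170). The look-alikes, the hand lens and the other things look undisturbed.

```bash
python3 -c "
from cell import job_done,state
print(state()['qvel'].round(3)); print(job_done())"
```

```text
[ 0.015 -0.018  0.003 -0.001  0.001 -0.001]
the job is handed in; nothing more can be done
None
```

Both standing grey-beige cores now lie in the rack's two empty places, flat on the rods with their lower ends against the stop. I handed the job in at about 26 s of the 61 s allowed.

- **Placing:** I slid each core down-slope until the stop held it, at about 15–16 N along the slope with no further travel, and then let go. The two cores met the stop within about 2 mm of the same line.
- **Last checks:** The final top and scene pictures show four cores side by side with their lower ends in line. The turquoise and yellow look-alikes, the hand lens and the other bystanders in view look unmoved; I compared these by eye, not by measurement.

What failed or disagreed:
- **First grasp:** A 30° tool tilt ran into the joint-5 limit about 42 mm too high. The fingertips closed on the top rim of core A and had to reopen. The core stayed upright in place, and I regrasped it at 14° tilt.
- **Rack height:** My first fit from the pictures put the rack about 6 mm too low. The rod spacing in the wrist view suggested this, and the gentle contact confirmed it, before I corrected for it.

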